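# Knock a stuck puzzle block up out of its pocket

## Task

A wooden block is stuck flush in the pocket at the front of the raised birch puzzle board. With the C-shaped knockout tool, reach in under the front edge, feel for the hidden hole below the pocket and push the rod gently up, never harder than 20 N, until the block has risen onto its two spring catches. Then draw the rod out and stand the tool upright back on its cork mat; touch the block with nothing but the rod and leave the tin, loupe and tumbler where they are.

Things in the scene. Friction and masses are not known exactly. Their poses are not given: they have to be found in the camera images.
- tool: Loose C-shaped aluminium knockout tool, 0.33 kg, standing on the cork mat. Origin: on the rod's axis at the underside and middle of the foot; z up, x from the stem towards the rod (the way the throat opens). Foot 124 (x) by 44 by 10 mm, steel toe weight on it up to z 18 mm. Stem x -62 to -50, top arm z 115 to 127 mm, both 20 mm wide. In use its x points as the board's x, stem in front of the edge.
- tool_grip (a point): Middle of the tool's dark wooden grip block, straight above the rod, 150 mm above the foot's underside; axes as the tool's. Block 24 mm in x, 20 mm in y (pinch across y, from above), from 127 to 163 mm above the foot's underside. The tool balances about this axis; a light grip lets it swing.
- rod: The tool's steel knockout rod, 28 mm in diameter, rim slightly rounded, pointing up in the throat; a collar 38 mm in diameter has its top 25 mm below the tip. The rod sits on a spring in the foot: under load it sinks 0.4 mm per newton, at most 10 mm (25 N). Origin and axes as the tool's when unloaded.
- rod_tip (a point): Centre of the rod's flat upper end, 56 mm above the foot's underside when unloaded, 59 mm below the top arm.
- board: Fixed birch board, 260 (x) by 200 mm (y), on two side legs at the rear (x from 75 mm on); in front of them it overhangs freely. Origin: on the table straight below the pocket's centre; x points from the front edge, which faces the robot, to the rear; z up. Board top at z = 115 mm. Side rails at y = +-104 mm, z 84 to 130 mm. Clear cover slid back to x over 92 mm, z up to 144 mm.
- front_edge (a point): Middle of the board's front edge at its top face, 40 mm in front of the pocket's centre (board x = -40 mm).
- under (a point): Point straight below the pocket's centre on the underside of the 8 mm plate that closes the pocket from below, 85 mm above the table; the plate spans board x -40 to +38 mm. NOT the hole: that is 30.5 mm wide, at board x = 0 but anywhere from y = -13 to +13 mm, unseen. Beside it the rod meets solid wood at this height; in it the rod goes 8 mm further before it meets the block.
- nest (a point): Centre of the pocket's mouth at the board's top face, 115 mm above the table; axes as the board's. Pocket 50 mm (x) by 76 mm (y), 22 mm deep.
- block: Loose wooden block 48 x 74 x 22 mm, flush in the pocket, dark figure on top. Origin: centre of its underside. Two steel spring catches pinch its front and rear; 4 to 9 N move it. Once it has risen 14 mm they snap in under it and it stays there, underside 8 mm below the board's top. At 17 mm the rod's collar meets the plate: end of the stroke, felt as a firm rise in force.
- mat: Fixed cork mat 150 x 150 x 4 mm; origin at the centre of its underside, on the table. It may be at the left or the right.
- tin: Green tin 78 x 58 x 60 mm, loose bystander, at the side where the mat is not. Origin: centre of its underside.
- loupe: Brass loupe, 48 mm in diameter, 40 mm high, loose bystander. Origin: centre of its underside.
- tumbler: Glass tumbler of pencils, 72 mm in diameter, 95 mm high (175 mm with pencils), loose bystander. Origin: centre of its underside.
Mind the look-alikes: they are no part of the job. Of the things that look like the block, the larger one is meant. Of the things that look like the tool, take the one that is nearest to the robot's base at the start.

How it is judged:
On the way, in this order (a step that is already met when the one before it is completed fails the run):
1. the rod has entered the hole from below, its tip at least 4 mm inside the plate (z of rod_tip in the frame of nest above -0.026 m and horizontal distance between rod_tip and nest below 0.02 m), for 0.05 s.
2. the rod has lifted the block at least 14.5 mm, past its catches (z of block in the frame of nest above -0.0075 m and z of rod_tip in the frame of nest above -0.009 m), for 0.05 s.
At the end, for the whole second after the job is handed in: Block level (0.08 rad) on its catches, underside 6 to 9.5 mm below the board's top, within 4 mm of the pocket's centre. Tool upright (0.06 rad), at rest on the cork mat, middle of its foot within 55 mm of the mat's centre (z of block in the frame of nest between -0.0095 and -0.006 m and horizontal distance between block and nest below 0.004 m and angle between block's own z axis and vertical below 0.08 rad and horizontal distance between tool and mat below 0.055 m and height (world z) of tool between 0.002 and 0.008 m and angle between tool's own z axis and vertical below 0.06 rad and linear speed of each of tool, block below 0.02 m/s); the robot touches nothing.
It fails at once if the rod is pressed against anything with more than 20 N (contact force between rod and anything else above 20 N).
It fails at once if the gripper touches the block (contact force between any of the fingers, the arm and block above 0.5 N).
It fails at once if the tin is moved more than 20 mm (distance of tin from where it was at the start of the episode above 0.02 m).
It fails at once if the loupe is moved more than 20 mm (distance of loupe from where it was at the start of the episode above 0.02 m).
It fails at once if the tumbler is moved more than 20 mm (distance of tumbler from where it was at the start of the episode above 0.02 m).
It also fails if it takes over 72 s, if anything falls off the work surface, if the arm or the gripper's body presses on something with over 40 N, if the wrist force passes 120 N, or if a joint passes its speed limit or range.

## Robot

A 6-joint arm with a two-finger parallel gripper is mounted at the origin on the work surface. World frame = base frame: x ahead of the robot, y to its left, z up, the work surface at z = 0. Lengths are in m, angles in rad, forces in N, time in s.
With the tool pointing down it reaches from about 0.275 to 0.725 m from the base axis. Payload 5.6 kg.
Tool frame: the origin (TCP) lies midway between the tips of the shut fingers; the grasp point (between the pads) lies robot.pinch_z behind it (robot.pinch_z is the distance from the TCP to the grasp point, in m); x points along the fingers, z is the direction in which the jaws open and shut, and the axes are right-handed (so a half turn about x gives the same grasp; the last joint's range is limited). The gripper opens to 85 mm and grips with 20 to 120 N. Pads are 22 mm wide; open, the fingers measure 114 mm over their backs; the gripper's body (76 mm by 85 mm) begins 54 mm behind the grasp point. The pads swing forward as they close: fully open they stand 13 mm farther back than shut.
Start: joints at [-0.918, 0.255, 0.108, 0, -1.424, -0.285], TCP at [0.198, -0.513, 0.231] pointing down, gripper open.
Joint ranges: [-2.95, 2.95], [-1.21, 1.97], [-1.09, 1.5], [-2.87, 1.71], [-2.94, -0.07], [-3.05, 3.05]. Speed limits (rad/s): [2.57, 2.57, 3.14, 3.14, 3.14, 3.14].

## Interface

Orientations are given as a unit quaternion [x, y, z, w].
In Python, from workcell import sensors, cams, ticket, robot gives the robot as it stands.
- The arm moves only by the tool play_rows, never from a script. Its argument "rows" is a list that holds one entry, the list of rows, each a list of 7 numbers: the shift along the world's x, y, z in cm, then the turn, a rotation vector about the world's x, y, z in rad, then the closure, from 0 (fully open) to 1 (shut). A call has exactly 10 rows; each row shifts and turns the pose as measured when the row begins; what a row does not reach is not made up. A row lasts 1/8 s, in which the tool goes at most 62.5 mm and 10.7 degrees, less where a joint would pass 70% of its speed; a pose out of reach is approached as far as the arm can. A call with a gripper value outside its range is refused whole. The fingers move at their own pace and stop on an object; "squeeze" is the grip in N (left out, the last holds). Time passes only in rows, so rows that do not move let the fingers close, or fill a call up. It gives the time, the measured TCP pose, the force and the opening at its end, in the units of the state.
- sensors.read_state(): the state, without advancing time (a new reading comes with each control period).
- cams.capture(name): name is "scene" or "top" or "wrist"; returns a dict with "image" (384x512x3 uint8, red, green, blue), "fovy" (degrees; the focal length in pixels is half the picture's height over the tangent of half this angle, whatever the lens; pixels are square), "cx", "cy" (the principal point, pixels), "R" (3x3) and "t" (3): a world point X has camera coordinates R X + t. Camera axes: x right, y down, z forward; pixel columns grow to the right and rows downward; lengths in m; the calibration is good to about 2 mm. A picture is of the moment at which its call begins. There is no depth.
- ticket.hand_in(): hands the job in, once; it reports no verdict.
The state is a dict: "time_s": time; "qpos": joint angles; "qvel": joint speeds; "effort": joint torques, N m; "position": TCP position; "tool_rot": TCP orientation; "wrist_force": force on the tool from outside, world axes, zero at the start; "wrist_torque": the same for the moment, N m; "grip_width": finger opening in m.
Only numpy, scipy, OpenCV 4.12 (cv2) and the standard library are available. Lean on these libraries where they do the work, as an engineer would, in place of code of your own. Each camera call takes 0.05 s, during which the arm holds its last target.

## Working session

There is one attempt and no reset: what is moved stays moved. The work goes in short steps, Python scripts to look and compute and a tool call to move; the robot and the scene stay as the last step left them, time stands still between calls to the robot, and variables do not carry over. Pictures are saved under pics/ and viewed, and the job is handed in when it is done.

Besides the shell and the picture viewer there is one more tool, called after "Call:" in YAML: its name, and indented under it one key for each argument. play_rows: Moves the arm, as the interface text tells. Its arguments: {"type":"object","properties":{"rows":{"type":"array","items":{"type":"array","items":{"type":"array","items":{"type":"number"}}}},"squeeze":{"type":"number"}},"required":["rows"]}

```bash
ls; mkdir -p pics; python3 - <<'E'
from workcell import sensors,cams,robot
import cv2
s=sensors.read_state()
print(s, [ (a,getattr(robot,a)) for a in dir(robot) if a[0]!='_'])
for n in ["scene","top","wrist"]:
    c=cams.capture(n); cv2.imwrite(f'pics/{n}0.png',c['image'][:,:,::-1])
    print(n,c['fovy'],c['cx'],c['cy'],c['R'],c['t'])
E
```

```text
pics
{'time_s': 0.0, 'qpos': array([-9.18434465e-01,  2.55740732e-01,  1.07028279e-01, -4.50041849e-04,
       -1.42389059e+00, -2.84613283e-01]), 'qvel': array([ 3.76976203e-04,  2.40222590e-05, -3.57543402e-04, -1.44296876e-03,
       -6.44916347e-04,  1.65790979e-03]), 'effort': array([ 2.34311683e-04, -3.86628020e+01,  2.37935811e+01,  5.36499247e+00,
       -6.16132180e-03,  3.16334445e-05]), 'position': array([ 0.19761754, -0.51275567,  0.23041226]), 'tool_rot': array([-0.58241988,  0.39982193,  0.58353571,  0.40051914]), 'wrist_force': array([ 0.0748983 , -0.38018539,  0.15539448]), 'wrist_torque': array([ 0.03126966, -0.00508742, -0.02921916]), 'grip_width': 0.08510110076998367} [('Unreachable', <class 'workcell.Unreachable'>), ('pinch_z', 0.0187)]
scene 49.06431532219715 254.02692991454003 195.79223524984954 [[-0.7824976   0.62263244  0.00513257]
 [ 0.4536554   0.57574194 -0.68023378]
 [-0.42649066 -0.52995289 -0.73297726]] [ 0.46205014 -0.15398208  1.41728345]
top 43.379251065134284 249.71629439770686 184.63631395119333 [[-0.10838285 -0.9941052  -0.00283084]
 [-0.97395284  0.10675539 -0.20004787]
 [ 0.19917084 -0.01892466 -0.97978203]] [-0.01737245  0.58845801  1.39311353]
wrist 63.547624755843 252.18874294460193 187.76223257496687 [[-0.36014787  0.93289435  0.00128296]
 [ 0.89818009  0.34637396  0.27073531]
 [ 0.25212305  0.09865707 -0.96265297]] [ 0.54922013 -0.03447581  0.37828881]
```

View pics/scene0.png

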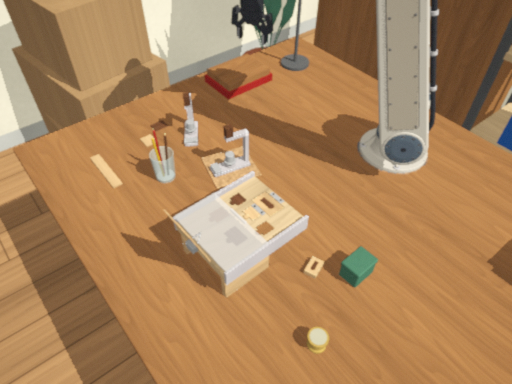

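View pics/top0.png

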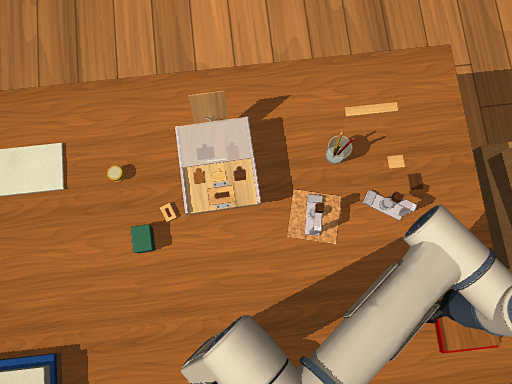

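View pics/wrist0.png

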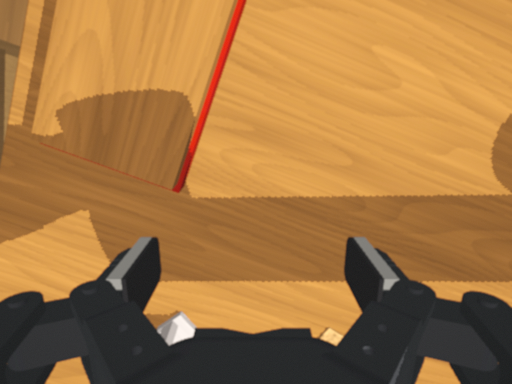

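The top view shows the board (pixels 180–258, 120–212), the mat with a tool at (315,215), a second tool at (390,205), the tin at (142,238), the loupe at (115,173) and the tumbler at (339,150). I'll enlarge those areas and measure them.

```bash
cat > h.py <<'E'
import numpy as np,cv2
from workcell import sensors,cams,robot
def f(c): return c['image'].shape[0]/2/np.tan(np.radians(c['fovy'])/2)
def ray(c,u,v,z):
    d=np.array([(u-c['cx'])/f(c),(v-c['cy'])/f(c),1.]); R=c['R'];o=-R.T@c['t'];d=R.T@d
    return o+d*(z-o[2])/d[2]
def proj(c,X):
    X=np.asarray(X); p=c['R']@X+c['t']; return np.array([c['cx']+f(c)*p[0]/p[2],c['cy']+f(c)*p[1]/p[2]])
def tri(c1,p1,c2,p2):
    A=[];b=[]
    for c,p in((c1,p1),(c2,p2)):
        d=np.array([(p[0]-c['cx'])/f(c),(p[1]-c['cy'])/f(c),1.]);d=c['R'].T@d;d/=np.linalg.norm(d);o=-c['R'].T@c['t']
        M=np.eye(3)-np.outer(d,d);A.append(M);b.append(M@o)
    return np.linalg.lstsq(np.vstack(A),np.hstack(b),rcond=None)[0]
def crop(c,x0,y0,x1,y1,k,fn):
    im=cv2.resize(c['image'][y0:y1,x0:x1,::-1],None,fx=k,fy=k,interpolation=cv2.INTER_CUBIC); cv2.imwrite(fn,im)
E
python3 - <<'E'
from h import *
c=cams.capture('top');s=cams.capture('scene')
crop(c,170,85,270,220,4,'pics/a1.png'); crop(c,280,130,430,250,5,'pics/a2.png')
crop(s,140,85,320,300,3,'pics/a3.png')
for n,p,z in [('toolA',(315,215),.004),('toolB',(390,205),0.0),('mat',(315,217),.004)]: print(n,ray(c,*p,z))
E
```

```text
toolA [ 0.47735322 -0.27215229  0.004     ]
toolB [ 0.48354137 -0.50840685  0.        ]
mat [ 0.471195   -0.27131186  0.004     ]
```

View pics/a1.png

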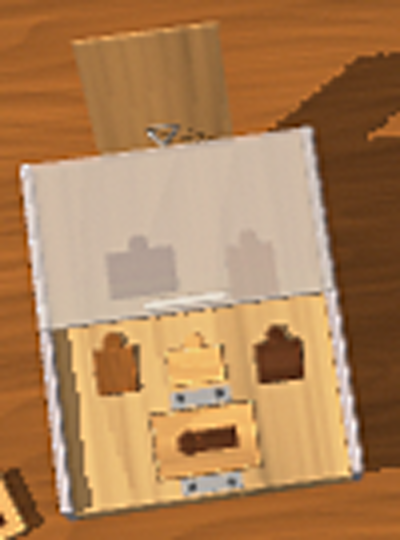

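View pics/a2.png

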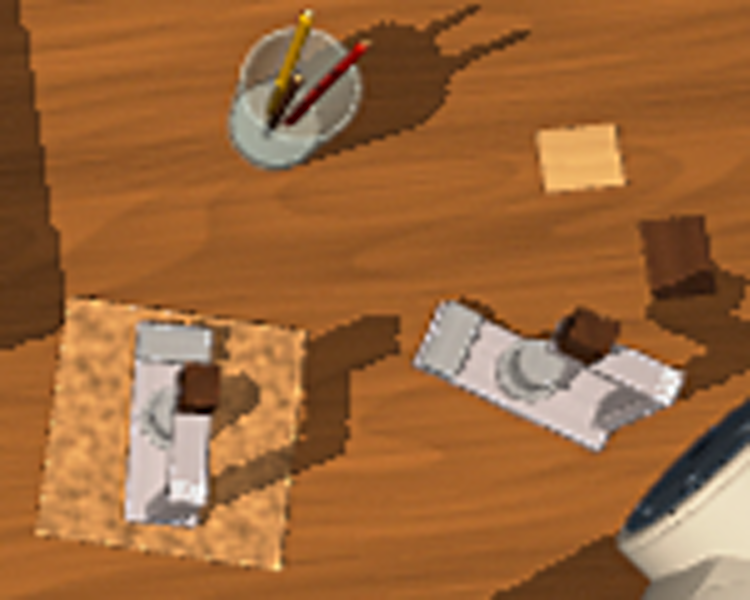

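View pics/a3.png

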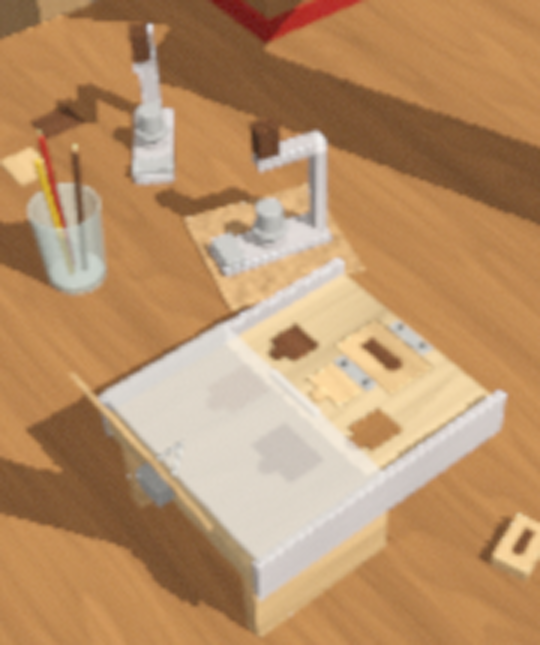

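The tool on the mat has its stem toward the robot and is the nearer one. Next I'll get rough positions for the board, the grip block and the mat.

```bash
python3 - <<'E'
from h import *
c=cams.capture('top')
P=lambda x,y:(170+x/4,85+y/4)
bl=[P(*p) for p in[(150,412),(255,400),(263,468),(158,480)]]
W=np.array([ray(c,*p,.115)[:2] for p in bl]);print('block',W,W.mean(0))
# front edge of board at top face
for p in [(75,517),(355,477)]: print('front rail ends z.13', ray(c,*P(*p),.13))
Q=lambda x,y:(280+x/5,130+y/5)
for p in [(70,297),(306,328),(282,570),(38,535)]: print('mat',ray(c,*Q(*p),.004))
for p in [(178,365),(218,368),(216,410),(178,406)]: print('griptop',ray(c,*Q(*p),.167))
for p in [(137,323),(212,328)]: print('toe',ray(c,*Q(*p),.022))
for p in [(126,520),(197,527)]: print('heel',ray(c,*Q(*p),.014))
from scipy.spatial.transform import Rotation as Ro
s=sensors.read_state();print(Ro.from_quat(s['tool_rot']).as_matrix())
w=cams.capture('wrist');cw=-w['R'].T@w['t'];print('cam off',cw-s['position'])
E
```

```text
block [[ 0.5752185   0.04213476]
 [ 0.57575346 -0.03413625]
 [ 0.52558397 -0.03477402]
 [ 0.52510814  0.04095292]] [0.55041602 0.00354435]
front rail ends z.13 [0.50261404 0.10063733 0.13      ]
front rail ends z.13 [ 0.50950873 -0.0991681   0.13      ]
mat [ 0.56422867 -0.21794807  0.004     ]
mat [ 0.52875626 -0.36134729  0.004     ]
mat [ 0.38197174 -0.32492151  0.004     ]
mat [ 0.41927271 -0.17972706  0.004     ]
griptop [ 0.49000551 -0.25423152  0.167     ]
griptop [ 0.48594336 -0.27593095  0.167     ]
griptop [ 0.46290154 -0.27159364  0.167     ]
griptop [ 0.46737303 -0.25113709  0.167     ]
toe [ 0.54029608 -0.25482531  0.022     ]
toe [ 0.53218249 -0.30021206  0.022     ]
heel [ 0.42165016 -0.23319055  0.014     ]
heel [ 0.41274569 -0.27551117  0.014     ]
[[-2.59587423e-04 -9.33125077e-01 -3.59551837e-01]
 [ 5.35571078e-04 -3.59551927e-01  9.33124925e-01]
 [-9.99999823e-01  4.96619298e-05  5.93089961e-04]]
cam off [-0.06431354 -0.02480938  0.14229483]
```

Rough estimates: board origin (0.550, 0.003), yaw about 0.02. Tool (0.477, -0.264), yaw about -0.19. I'll fly the wrist camera over the pocket for a finer look.

Call:
play_rows:
  rows:
    - [[3.5,5,0,0,0,-0.04,0],[3.5,5,0,0,0,-0.04,0],[3.5,5,0,0,0,-0.04,0],[3.5,5,0,0,0,-0.04,0],[3.5,5,0,0,0,-0.04,0],[3.5,5,0,0,0,-0.04,0],[3.5,5,0,0,0,-0.04,0],[3.5,5,0,0,0,-0.04,0],[3.5,5,0,0,0,-0.03,0],[3.5,5,0,0,0,0,0]]

```text
time_s: 1.6
position: [0.5519, -0.0014, 0.2317]
tool_rot: [-0.501, 0.499, 0.499, 0.501]
wrist_force: [0.5, -0.0, -0.7]
grip_width: 0.0857
```

Call:
play_rows:
  rows:
    - [[2.5,0,-1,0,0,0,0],[0,0,0,0,0,0,0],[0,0,0,0,0,0,0],[0,0,0,0,0,0,0],[0,0,0,0,0,0,0],[0,0,0,0,0,0,0],[0,0,0,0,0,0,0],[0,0,0,0,0,0,0],[0,0,0,0,0,0,0],[0,0,0,0,0,0,0]]

```text
time_s: 2.85
position: [0.5777, 0.0013, 0.2222]
tool_rot: [0.502, -0.498, -0.5, -0.501]
wrist_force: [-0.5, -0.2, 0.5]
grip_width: 0.0857
```

```bash
python3 - <<'E'
from h import *
w=cams.capture('wrist');cv2.imwrite('pics/w1.png',cv2.resize(w['image'][:,:,::-1],(768,576)))
np.savez('w1.npz',**w)
print(sensors.read_state()['position'], -w['R'].T@w['t'],w['R'])
E
```

```text
[0.57769906 0.00134467 0.22216147] [0.50803935 0.00101689 0.36410503] [[-3.03726340e-03  9.99995333e-01  3.31207911e-04]
 [ 9.61223314e-01  2.82816880e-03  2.75756672e-01]
 [ 2.75754448e-01  1.15591041e-03 -9.61227418e-01]]
```

View pics/w1.png

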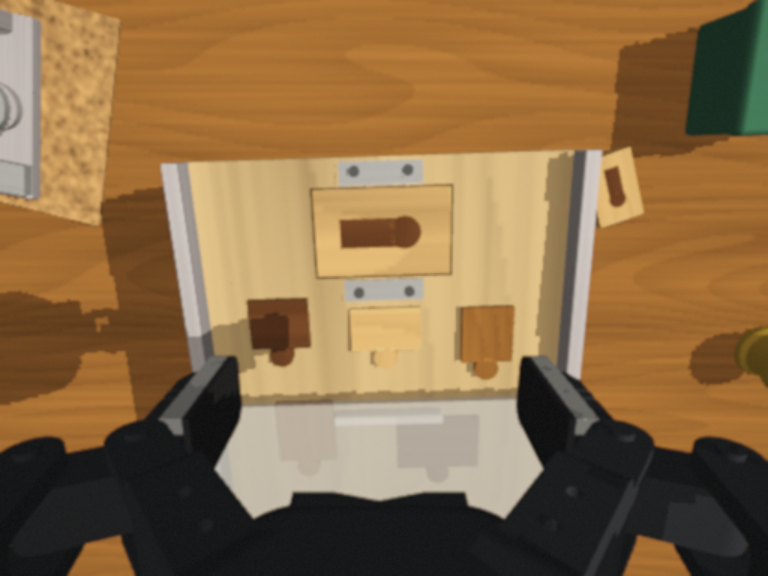

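The wrist view shows the block's outline at about (312,188), (452,184), (452,274), (316,278) and the front edge running from (190,161) to (575,151), in 768-pixel coordinates. I'll fit lines to these.

```bash
python3 - <<'E'
from h import *
w=dict(np.load('w1.npz'));g=cv2.cvtColor(w['image'],cv2.COLOR_RGB2GRAY).astype(float)
k=1.5
def sub(prof): # dark peak
    b=np.max(prof)-prof; b[b<0.5*b.max()]=0; return (b*np.arange(len(b))).sum()/b.sum()
def line(p0,p1,n,h,dark=True):
    pts=[];p0=np.array(p0)/k;p1=np.array(p1)/k;d=(p1-p0)/np.linalg.norm(p1-p0);nn=np.array([-d[1],d[0]])
    for t in np.linspace(.1,.9,n):
        o=p0+t*(p1-p0);s=np.arange(-h,h+.01,.25);q=o+s[:,None]*nn
        pr=cv2.remap(g.astype(np.float32),q[:,0].astype(np.float32)[None],q[:,1].astype(np.float32)[None],cv2.INTER_LINEAR)[0]
        i=sub(pr) if dark else sub(-np.abs(np.gradient(pr)))
        pts.append(o+(-h+.25*i)*nn)
    vx,vy,x,y=cv2.fitLine(np.array(pts,np.float32),cv2.DIST_HUBER,0,.01,.01).ravel()
    r=np.array([(p-[x,y])@[-vy,vx] for p in pts]);print('res',r.std())
    return np.cross([x,y,1],[x+vx,y+vy,1])
c=[(312,188),(452,184),(452,274),(316,278)]
c=[(312.,188),(452,184),(452,274),(316,278)]
L=[line(c[i],c[(i+1)%4],25,3) for i in range(4)]
C=[]
for i in range(4):
    q=np.cross(L[i-1],L[i]);C.append(q[:2]/q[2])
W=np.array([ray(w,*q,.115)[:2] for q in C]);print(np.array(C)*k);print(W,W.mean(0))
for i in range(4): print(np.linalg.norm(W[i]-W[i-1]))
d=W[2]-W[1]+W[3]-W[0];print('yaw x',np.arctan2(d[1],d[0]))
d=W[1]-W[0]+W[2]-W[3];print('yaw y',np.arctan2(-d[0],d[1]))
fe=[line((200,161),(335,157),25,3,False),line((430,155),(570,151),25,3,False)]
for f0 in fe:
  for u in (230,300,450,550):
    v=-(f0[0]*u/k+f0[2])/f0[1];print('front',ray(w,u/k,v,.115))
E
```

```text
res 0.14837987815471787
res 0.15849611084735665
res 0.2159534225068519
res 0.10006513056635323
[[309.93333825 188.76658724]
 [451.42172565 184.64340638]
 [450.16040859 272.75944591]
 [315.51623391 277.83147491]]
[[ 0.52867616 -0.03486668]
 [ 0.52631833  0.03961925]
 [ 0.57426136  0.04114549]
 [ 0.57739968 -0.03358973]] [0.55166388 0.00307708]
0.04874025000330235
0.07452323699188343
0.04796731098870992
0.07480108548248451
yaw x 0.028990482108000475
yaw y 0.03681558799711815
res 0.12198407262470357
res 0.08873509172535916
front [ 0.51421789 -0.07575877  0.115     ]
front [ 0.5130865  -0.03942546  0.115     ]
front [0.51067061 0.03815822 0.115     ]
front [0.50906644 0.08967462 0.115     ]
front [ 0.51423805 -0.07576048  0.115     ]
front [ 0.51299898 -0.03942167  0.115     ]
front [0.51035418 0.0381438  0.115     ]
front [0.50859877 0.08962555 0.115     ]
```

The board origin is at about (0.5516, 0.003), with yaw about 0.034. Next I'll hover near the tool and look.

Call:
play_rows:
  rows:
    - [[-1,-4.5,1,0,0,-0.03,0],[-1,-4.5,1,0,0,-0.03,0],[-1,-4.5,0,0,0,-0.03,0],[-1,-4.5,0,0,0,-0.03,0],[-1,-4.5,0,0,0,-0.03,0],[-0.8,-4,0,0,0,-0.03,0],[0,0,0,0,0,0,0],[0,0,0,0,0,0,0],[0,0,0,0,0,0,0],[0,0,0,0,0,0,0]]

```text
time_s: 4.15
position: [0.5178, -0.2693, 0.242]
tool_rot: [-0.454, 0.542, 0.452, 0.544]
wrist_force: [0.1, -0.5, -0.1]
grip_width: 0.0854
```

```bash
python3 - <<'E'
from h import *
w=cams.capture('wrist');cv2.imwrite('pics/w2.png',cv2.resize(w['image'][:,:,::-1],(768,576)))
np.savez('w2.npz',**w)
E
```

```text
(no output)
```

View pics/w2.png

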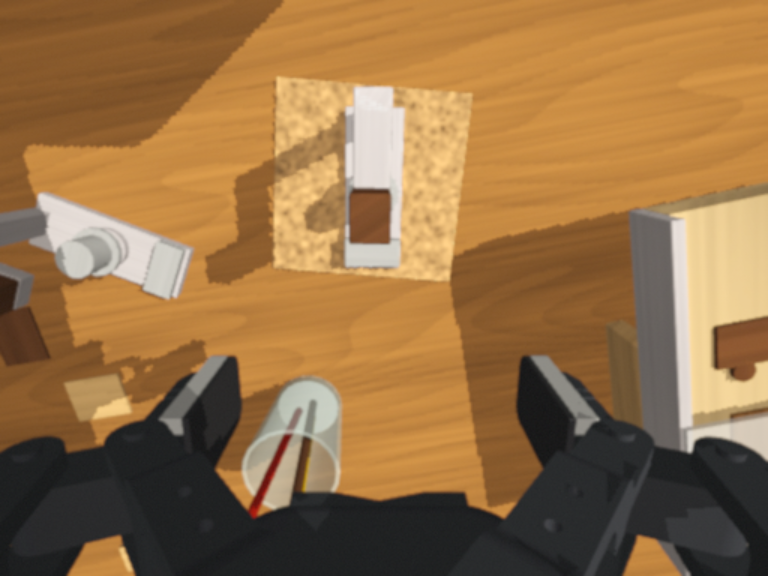

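The wrist view shows the grip top at x 350–390, y 190–243 and the mat corners at (276,77), (471,94), (447,281), (274,267).

```bash
python3 - <<'E'
from h import *
w=dict(np.load('w2.npz'));crop(w,180,50,320,190,5,'pics/w2c.png')
k=1.5
for n,z,ps in [('grip',.167,[(351,190),(391,190),(390,243),(349,243)]),('mat',.004,[(276,77),(471,94),(447,281),(274,267)]),('armends',.131,[(355,87),(392,87),(392,188),(352,188)])]:
    W=np.array([ray(w,u/k,v/k,z)[:2] for u,v in ps]);print(n,W.round(4).tolist(),W.mean(0)); d=W[2]-W[1]+W[3]-W[0];print(np.arctan2(d[1],d[0]), np.linalg.norm(d)/2)
from scipy.spatial.transform import Rotation as Ro
s=sensors.read_state();print(s['position'],Ro.from_quat(s['tool_rot']).as_matrix())
E
```

```text
grip [[0.4651, -0.2727], [0.4684, -0.2546], [0.4927, -0.2593], [0.4892, -0.2784]] [ 0.47885839 -0.26622491]
-0.21133140055120303 0.024753343824300774
mat [[0.3845, -0.3238], [0.4225, -0.1804], [0.5662, -0.2188], [0.5282, -0.3605]] [ 0.47536081 -0.27090234]
-0.2554894190848256 0.14844778186224
armends [[0.4178, -0.2634], [0.4211, -0.245], [0.4706, -0.2535], [0.4668, -0.2745]] [ 0.44409348 -0.25907482]
-0.197106290893986 0.050204195262754235
[ 0.51779908 -0.26931976  0.24200049] [[ 4.42954836e-03 -9.84015936e-01  1.78025325e-01]
 [-1.82235595e-04  1.78026275e-01  9.84025717e-01]
 [-9.99990173e-01 -4.39123205e-03  6.09253263e-04]]
```

View pics/w2c.png

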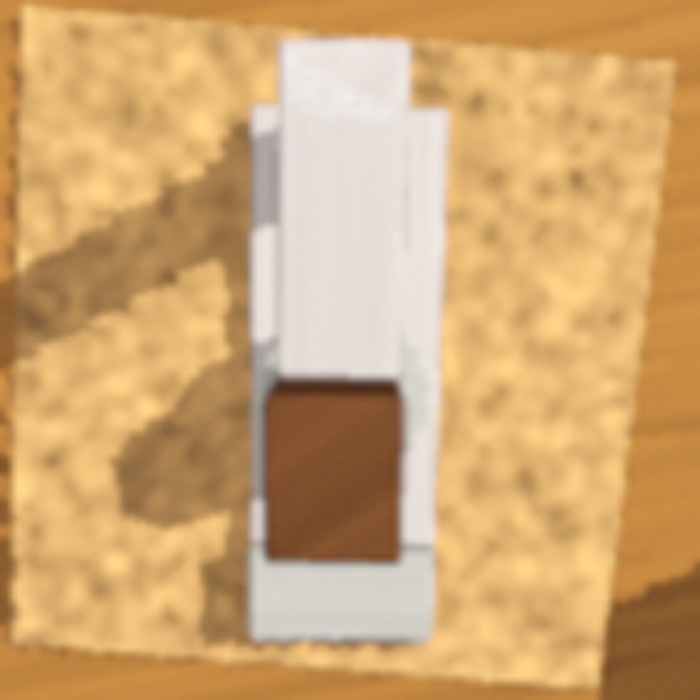

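Call:
play_rows:
  rows:
    - [[-2,0.2,-2,0,0,-0.01,0],[-1.9,0.2,-2,0,-0.004,0,0],[0,0,-2,0,0,0,0],[0,0,-2,0,0,0,0],[0,0,-1.5,0,0,0,0],[0,0,-1.2,0,0,0,0],[0,0,0,0,0,0,0],[0,0,0,0,0,0,0],[0,0,0,0,0,0,0],[0,0,0,0,0,0,0]]

```text
time_s: 5.45
position: [0.4803, -0.2623, 0.1347]
tool_rot: [-0.456, 0.54, 0.448, 0.547]
wrist_force: [-0.6, 0.1, 0.6]
grip_width: 0.0855
```

```bash
python3 - <<'E'
from h import *
from scipy.spatial.transform import Rotation as Ro
s=sensors.read_state();print(s['position'],Ro.from_quat(s['tool_rot']).as_matrix().round(4))
w=cams.capture('wrist');cv2.imwrite('pics/w3.png',cv2.resize(w['image'][:,:,::-1],(768,576)))
E
```

```text
[ 0.48025349 -0.26234923  0.13473477] [[ 1.440e-02 -9.833e-01  1.816e-01]
 [-2.200e-03  1.816e-01  9.834e-01]
 [-9.999e-01 -1.460e-02  5.000e-04]]
```

View pics/w3.png

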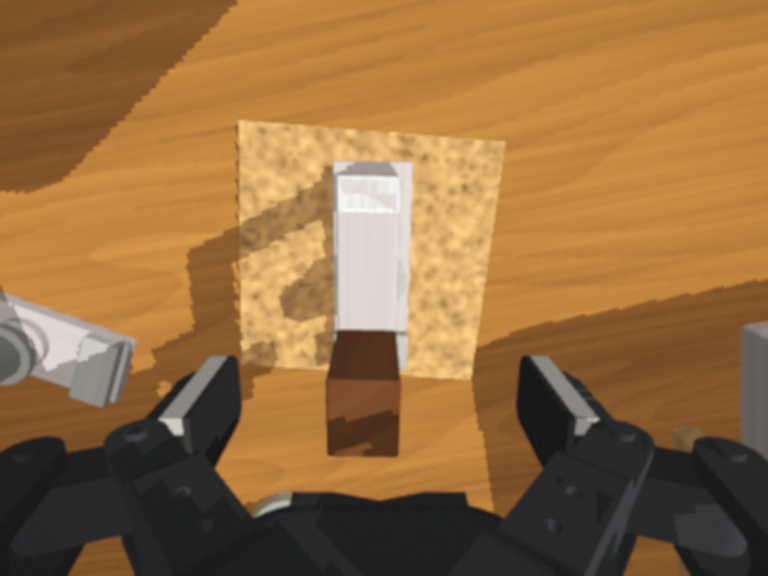

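The block sits about 4 mm to the left of mid-jaw, so I'll shift, correct the small tilt and close.

Call:
play_rows:
  rows:
    - [[-0.15,-0.4,0,0,0.0144,-0.005,0],[0,0,0,0,0,0,0],[0,0,0,0,0,0,0.3],[0,0,0,0,0,0,0.5],[0,0,0,0,0,0,0.6],[0,0,0,0,0,0,0.75],[0,0,0,0,0,0,1],[0,0,0,0,0,0,1],[0,0,0,0,0,0,1],[0,0,0,0,0,0,1]]
  squeeze: 90

```text
time_s: 6.75
position: [0.4789, -0.2669, 0.1351]
tool_rot: [-0.451, 0.545, 0.45, 0.544]
wrist_force: [1.1, 0.2, 0.6]
grip_width: 0.0184
```

```bash
cat >> h.py <<'E'
from scipy.spatial.transform import Rotation as Ro
def st():
    s=sensors.read_state();M=Ro.from_quat(s['tool_rot']).as_matrix()
    print('t',s['time_s'],'p',(s['position']*1000).round(2),'yaw',round(np.arctan2(-M[0,2],M[1,2]),4),'app',M[:2,0].round(4),'jawz',round(M[2,2],4),'F',s['wrist_force'].round(2),'T',s['wrist_torque'].round(2),'g',round(s['grip_width'],4))
    return s
E
python3 - <<'E'
from h import *
st()
w=cams.capture('wrist');cv2.imwrite('pics/w4.png',cv2.resize(w['image'][:,:,::-1],(768,576)));np.savez('w4.npz',**w)
E
```

```text
t 6.75 p [ 478.88 -266.86  135.13] yaw -0.1881 app [-0.0002 -0.0026] jawz -0.0026 F [1.07 0.17 0.55] T [ 0.07 -0.04  0.01] g 0.0184
```

View pics/w4.png

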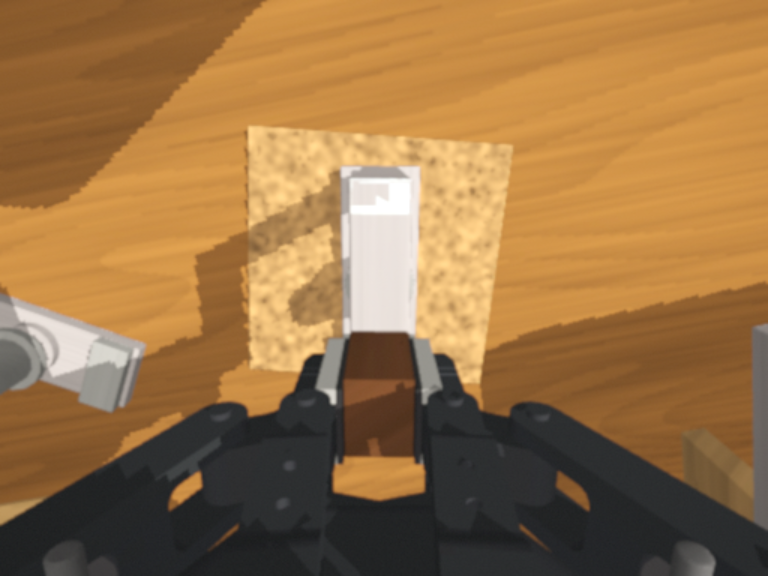

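The grip block is held between the pads. Next I'll measure the tool's offset along its x relative to the TCP.

```bash
python3 - <<'E'
from h import *
s=st();w=dict(np.load('w4.npz'));k=1.5;crop(w,200,70,310,320,3,'pics/w4c.png')
c,sn=np.cos(-.188),np.sin(-.188)
for u,v,z in [(343,378,.167),(413,378,.167),(343,456,.167),(413,456,.167),(349,178,.131),(411,178,.131),(345,333,.131),(414,333,.131)]:
    d=ray(w,u/k,v/k,z)-s['position'];print(u,v,z,(1000*np.array([c*d[0]+sn*d[1],-sn*d[0]+c*d[1]])).round(1))
E
```

```text
t 6.8 p [ 478.86 -266.89  135.16] yaw -0.1881 app [-0.0002 -0.0027] jawz -0.0026 F [ 0.77 -0.15 -0.72] T [-0.01  0.    0.01] g 0.0189
343 378 0.167 [-11.6  -9.2]
413 378 0.167 [-11.6   9.1]
343 456 0.167 [12.2 -9.7]
413 456 0.167 [12.1  9.6]
349 178 0.131 [-60.8  -9.2]
411 178 0.131 [-60.9   9.9]
345 333 0.131 [ -9.7 -11.3]
414 333 0.131 [-9.7 11.9]
```

View pics/w4c.png

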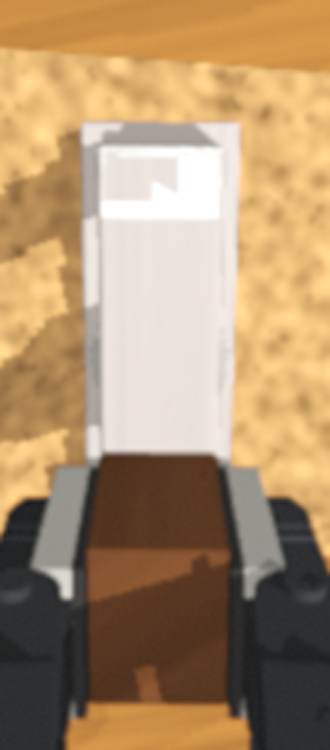

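The tool axis is within about 0.5 mm of the TCP axis. I'll lift, carry it left in front of the board and align the yaw.

Call:
play_rows:
  rows:
    - [[0,0,0.6,0,0,0,1],[0,0,0.5,0,0,0,1],[0,3,0,0,0,0.02,1],[0,4,0,0,0,0.035,1],[0,4,0,0,0,0.035,1],[0,4,0,0,0,0.035,1],[0,4,0,0,0,0.035,1],[0,4,0,0,0,0.035,1],[0,2,0,0,0,0.025,1],[0,0,0,0,0,0,1]]

```text
time_s: 8.05
position: [0.4757, -0.0085, 0.1455]
tool_rot: [-0.508, 0.492, 0.51, 0.489]
wrist_force: [1.2, -1.0, -3.5]
grip_width: 0.0184
```

```bash
python3 - <<'E'
from h import *
st()
E
```

```text
t 8.05 p [475.73  -8.45 145.49] yaw 0.0367 app [-0.0052 -0.    ] jawz 0.0002 F [ 1.16 -1.02 -3.51] T [-0.11 -0.05 -0.01] g 0.0184
```

Call:
play_rows:
  rows:
    - [[0,0.85,0,0,-0.005,-0.003,1],[0,0,0,0,0,0,1],[0,0,0,0,0,0,1],[0,0,0,0,0,0,1],[0,0,0,0,0,0,1],[0,0,0,0,0,0,1],[0,0,0,0,0,0,1],[0,0,0,0,0,0,1],[0,0,0,0,0,0,1],[0,0,0,0,0,0,1]]

```text
time_s: 9.3
position: [0.4754, -0.0017, 0.1454]
tool_rot: [-0.507, 0.493, 0.507, 0.492]
wrist_force: [0.3, -0.5, -3.1]
grip_width: 0.0186
```

```bash
python3 - <<'E'
from h import *
st()
w=cams.capture('wrist');cv2.imwrite('pics/w5.png',cv2.resize(w['image'][:,:,::-1],(768,576)));np.savez('w5.npz',**w)
s=cams.capture('scene');crop(s,180,100,330,290,4,'pics/s5.png')
st()
E
```

```text
t 9.3 p [475.42  -1.67 145.4 ] yaw 0.0297 app [-0.0008 -0.0005] jawz -0.0005 F [ 0.34 -0.47 -3.13] T [ 0.02 -0.06  0.02] g 0.0186
t 9.4 p [475.39  -1.71 145.39] yaw 0.0297 app [-0.0008 -0.0006] jawz -0.0005 F [ 0.06  1.15 -3.27] T [-0.01 -0.01 -0.01] g 0.0186
```

View pics/w5.png

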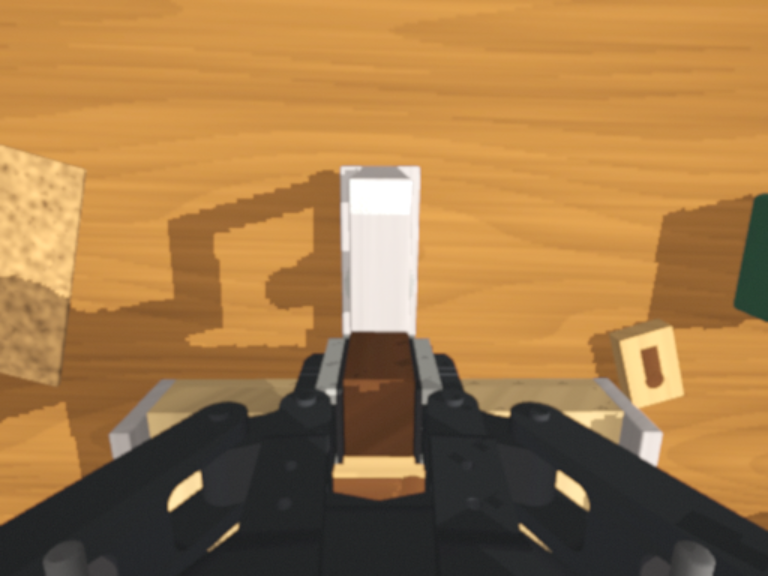

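View pics/s5.png

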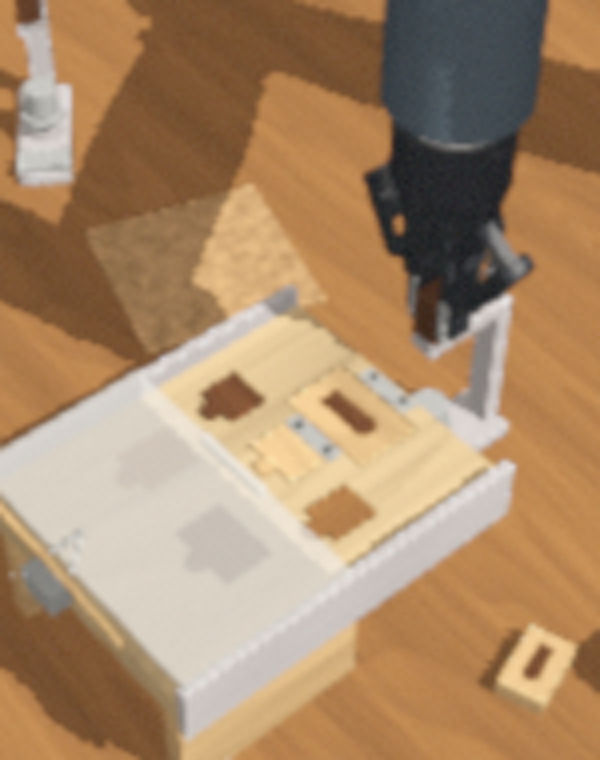

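The tool hangs upright in front of the board with its stem toward the robot. The board's front edge shows near row 412 in the wrist view, so I'll use it to cross-check the board pose.

```bash
python3 - <<'E'
from h import *
w=dict(np.load('w5.npz'));g=cv2.GaussianBlur(cv2.cvtColor(w['image'],cv2.COLOR_RGB2GRAY),(0,0),.7).astype(float)
for u in (102,110,120,130,330,345,360,380,400):
    col=g[262:286,u-1:u+2].mean(1);d=np.diff(col);i=int(np.argmax(np.abs(d)));
    den=2*d[i]-d[i-1]-d[i+1];o=(d[i+1]-d[i-1])/(2*den) if den else 0
    print(u,262+i+.5+o,d[i].round(1),(1000*ray(w,u,262+i+.5+o,.115)).round(1))
E
```

```text
102 274.76666666666665 15.0 [514.8 -95.  115. ]Traceback (most recent call last):
  File "<stdin>", line 5, in <module>
IndexError: index 23 is out of bounds for axis 0 with size 23
```

```bash
python3 - <<'E'
from h import *
w=dict(np.load('w5.npz'));g=cv2.GaussianBlur(cv2.cvtColor(w['image'],cv2.COLOR_RGB2GRAY),(0,0),.7).astype(float)
P=[]
for u in (104,110,116,122,128,320,330,345,360,380,400):
    col=g[266:281,u-1:u+2].mean(1);d=np.diff(col);i=1+int(np.argmax(np.abs(d[1:-1])))
    den=2*d[i]-d[i-1]-d[i+1];o=(d[i+1]-d[i-1])/(2*den) if den else 0
    X=1000*ray(w,u,266+i+.5+o,.115);print(u,round(266+i+.5+o,2),d[i].round(1),X.round(1))
E
```

```text
104 274.8 14.7 [514.7 -93.8 115. ]
110 274.77 14.3 [514.6 -90.  115. ]
116 274.86 12.7 [514.5 -86.2 115. ]
122 279.09 -33.7 [517.4 -82.7 115. ]
128 275.96 -23.0 [515.1 -78.8 115. ]
320 273.1 -26.0 [509.3  41.8 115. ]
330 276.51 -60.0 [511.5  48.3 115. ]
345 268.53 -35.3 [505.6  57.1 115. ]
360 268.34 -36.3 [505.2  66.5 115. ]
380 278.15 -51.7 [511.7  79.9 115. ]
400 273.46 35.3 [508.  92. 115.]
```

The front edge agrees to within about 0.5 mm: origin x ≈ 0.5515, yaw ≈ 0.035. Now I'll slide in under the plate.

Call:
play_rows:
  rows:
    - [[1.0,0.1,0,0,0,0.005,1],[1.2,0.1,0,0,0,0,1],[1.2,0.1,0,0,0,0,1],[1.2,0.1,0,0,0,0,1],[1.2,0.1,0,0,0,0,1],[1.2,0.05,0,0,0,0,1],[0.56,0,0,0,0,0,1],[0,0,0,0,0,0,1],[0,0,0,0,0,0,1],[0,0,0,0,0,0,1]]

```text
time_s: 10.65
position: [0.5568, 0.0042, 0.1447]
tool_rot: [-0.508, 0.492, 0.509, 0.491]
wrist_force: [0.1, 1.0, -3.4]
grip_width: 0.0188
```

```bash
python3 - <<'E'
from h import *
st()
E
```

```text
t 10.65 p [556.82   4.17 144.67] yaw 0.035 app [-0.0016 -0.0009] jawz -0.0008 F [ 0.09  1.04 -3.37] T [-0.01  0.02 -0.  ] g 0.0188
```

It overshot about 6 mm in x. I'll move to the right end of the hole range (board y ≈ -13.5), still free, then raise it close to the plate.

Call:
play_rows:
  rows:
    - [[-0.53,-1.4,0,0,0,0,1],[0,0,0,0,0,0,1],[0,0,0,0,0,0,1],[0,0,0.6,0,-0.0015,0,1],[0,0,0.5,0,0,0,1],[0,0,0,0,0,0,1],[0,0,0,0,0,0,1],[0,0,0,0,0,0,1],[0,0,0,0,0,0,1],[0,0,0,0,0,0,1]]

```text
time_s: 11.9
position: [0.5507, -0.0106, 0.1569]
tool_rot: [0.509, -0.491, -0.508, -0.491]
wrist_force: [0.5, 0.1, -3.5]
grip_width: 0.0184
```

```bash
python3 - <<'E'
from h import *
st()
E
```

```text
t 11.9 p [550.7  -10.61 156.94] yaw 0.0353 app [ 0.0006 -0.0006] jawz -0.0006 F [ 0.47  0.09 -3.49] T [-0.02 -0.   -0.01] g 0.0184
```

Call:
play_rows:
  rows:
    - [[0.05,0,0,0,0,0,1],[0,0,0.2,0,0,0,1],[0,0,0.15,0,0,0,1],[0,0,0.1,0,0,0,1],[0,0,0.1,0,0,0,1],[0,0,0,0,0,0,1],[0,0,0,0,0,0,1],[0,0,0,0,0,0,1],[0,0,0,0,0,0,1],[0,0,0,0,0,0,1]]

```text
time_s: 13.15
position: [0.5511, -0.0107, 0.1615]
tool_rot: [-0.509, 0.492, 0.509, 0.491]
wrist_force: [0.7, -1.1, -6.3]
grip_width: 0.0188
```

```bash
python3 - <<'E'
from h import *
st()
E
```

```text
t 13.15 p [551.09 -10.65 161.51] yaw 0.0351 app [-0.0008 -0.0007] jawz -0.0007 F [ 0.7  -1.06 -6.26] T [-0.17 -0.51  0.01] g 0.0188
```

Contact at the expected height: about 2.8 N of push. I'll sweep left at light pressure.

Call:
play_rows:
  rows:
    - [[0,0.1,0.08,0,0,0,1],[0,0.1,0,0,0,0,1],[0,0.1,0,0,0,0,1],[0,0.1,0,0,0,0,1],[0,0.1,0,0,0,0,1],[0,0.1,0,0,0,0,1],[0,0.1,0,0,0,0,1],[0,0.1,0,0,0,0,1],[0,0,0,0,0,0,1],[0,0,0,0,0,0,1]]

```text
time_s: 14.4
position: [0.5497, -0.0032, 0.1617]
tool_rot: [-0.508, 0.493, 0.509, 0.489]
wrist_force: [-0.4, -2.0, -7.1]
grip_width: 0.019
```

```bash
python3 - <<'E'
from h import *
st()
E
```

```text
t 14.4 p [549.67  -3.17 161.68] yaw 0.0349 app [-0.0044 -0.0028] jawz -0.0026 F [-0.4  -2.02 -7.08] T [-0.78 -0.04  0.02] g 0.019
```

It drifted about 1.5 mm in x, so I'll correct and continue with compensation.

Call:
play_rows:
  rows:
    - [[0.15,0,0,0.003,-0.0044,0,1],[0,0,0,0,0,0,1],[0.01,0.1,0,0,-0.0003,0,1],[0.01,0.1,0,0,-0.0003,0,1],[0.01,0.1,0,0,-0.0003,0,1],[0.01,0.1,0,0,-0.0003,0,1],[0.01,0.1,0,0,-0.0003,0,1],[0.01,0.1,0,0,-0.0003,0,1],[0,0,0,0,0,0,1],[0,0,0,0,0,0,1]]

```text
time_s: 15.65
position: [0.5515, 0.0033, 0.1616]
tool_rot: [0.509, -0.491, -0.508, -0.492]
wrist_force: [-1.4, -1.7, -6.5]
grip_width: 0.0188
```

```bash
python3 - <<'E'
from h import *
st()
E
```

```text
t 15.65 p [551.52   3.27 161.59] yaw 0.0347 app [0.0014 0.0005] jawz 0.0004 F [-1.42 -1.65 -6.45] T [-0.76  0.15 -0.04] g 0.0188
```

Call:
play_rows:
  rows:
    - [[-0.02,0.1,0.04,0,0.001,0,1],[0,0.1,0,0,0,0,1],[0,0.1,0,0,0,0,1],[0,0.1,0,0,0,0,1],[0,0.1,0,0,0,0,1],[0,0.1,0,0,0,0,1],[0,0.1,0,0,0,0,1],[0,0.1,0,0,0,0,1],[0,0,0,0,0,0,1],[0,0,0,0,0,0,1]]

```text
time_s: 16.9
position: [0.5518, 0.0124, 0.1628]
tool_rot: [0.509, -0.49, -0.509, -0.492]
wrist_force: [-0.9, 0.7, -3.3]
grip_width: 0.0189
```

```bash
python3 - <<'E'
from h import *
st()
E
```

```text
t 16.9 p [551.78  12.43 162.77] yaw 0.0349 app [0.0019 0.0016] jawz 0.0016 F [-0.88  0.68 -3.26] T [-0.12  0.47  0.03] g 0.0189
```

The force dropped to the bare tool weight while the tip stands about 2.5 mm above the plate's underside, so the rod has entered the hole. I'll raise it a little and check.

Call:
play_rows:
  rows:
    - [[0,0,0.1,-0.0015,0.002,0,1],[0,0,0.1,0,0,0,1],[0,0,0.1,0,0,0,1],[0,0,0,0,0,0,1],[0,0,0,0,0,0,1],[0,0,0,0,0,0,1],[0,0,0,0,0,0,1],[0,0,0,0,0,0,1],[0,0,0,0,0,0,1],[0,0,0,0,0,0,1]]

```text
time_s: 18.15
position: [0.5518, 0.0129, 0.1664]
tool_rot: [-0.509, 0.491, 0.509, 0.491]
wrist_force: [-1.2, -0.5, -4.1]
grip_width: 0.0187
```

```bash
python3 - <<'E'
from h import *
st()
E
```

```text
t 18.15 p [551.85  12.87 166.4 ] yaw 0.0351 app [0.0004 0.0009] jawz 0.0009 F [-1.22 -0.46 -4.14] T [-0.02  0.49  0.03] g 0.0187
```

Call:
play_rows:
  rows:
    - [[-0.04,0,0.1,0,0,0,1],[0,0,0.1,0,0,0,1],[0,0,0.1,0,0,0,1],[0,0,0.1,0,0,0,1],[0,0,0.1,0,0,0,1],[0,0,0.1,0,0,0,1],[0,0,0,0,0,0,1],[0,0,0,0,0,0,1],[0,0,0,0,0,0,1],[0,0,0,0,0,0,1]]

```text
time_s: 19.4
position: [0.5511, 0.013, 0.1707]
tool_rot: [-0.508, 0.491, 0.509, 0.491]
wrist_force: [-0.3, -1.1, -7.8]
grip_width: 0.0189
```

```bash
python3 - <<'E'
from h import *
st()
E
```

```text
t 19.4 p [551.13  12.95 170.71] yaw 0.0346 app [-0.0018  0.001 ] jawz 0.0011 F [-0.32 -1.15 -7.81] T [-0.2  -0.32  0.04] g 0.0189
```

Call:
play_rows:
  rows:
    - [[0,0,0.1,0,-0.001,0,1],[0,0,0.1,0,0,0,1],[0,0,0.1,0,0,0,1],[0,0,0.1,0,0,0,1],[0,0,0.1,0,0,0,1],[0,0,0.1,0,0,0,1],[0,0,0.1,0,0,0,1],[0,0,0,0,0,0,1],[0,0,0,0,0,0,1],[0,0,0,0,0,0,1]]

```text
time_s: 20.65
position: [0.5508, 0.0132, 0.1776]
tool_rot: [-0.508, 0.491, 0.509, 0.491]
wrist_force: [0.7, -0.1, -10.3]
grip_width: 0.0188
```

```bash
python3 - <<'E'
from h import *
st()
s=cams.capture('scene');crop(s,180,100,330,290,4,'pics/s6.png')
E
```

```text
t 20.65 p [550.84  13.22 177.57] yaw 0.0345 app [-0.0017  0.0016] jawz 0.0016 F [  0.72  -0.06 -10.35] T [-0.13 -0.46  0.05] g 0.0188
```

View pics/s6.png

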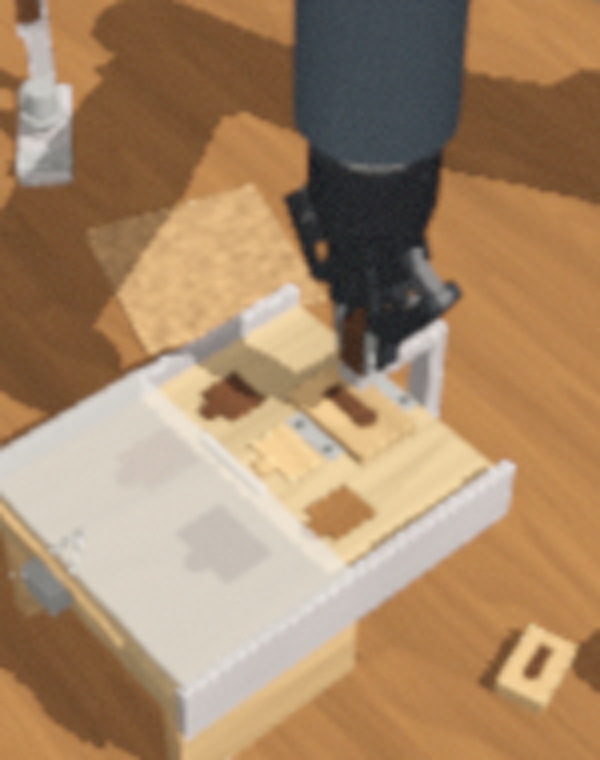

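The block is rising, now up about 6–7 mm at about 7 N of push. I'll continue.

Call:
play_rows:
  rows:
    - [[0,0,0.1,0,-0.001,0,1],[0,0,0.1,0,0,0,1],[0,0,0.1,0,0,0,1],[0,0,0.1,0,0,0,1],[0,0,0.1,0,0,0,1],[0,0,0.05,0,0,0,1],[0,0,0,0,0,0,1],[0,0,0,0,0,0,1],[0,0,0,0,0,0,1],[0,0,0,0,0,0,1]]

```text
time_s: 21.95
position: [0.5508, 0.0133, 0.1834]
tool_rot: [-0.508, 0.491, 0.509, 0.492]
wrist_force: [0.5, 0.2, -9.0]
grip_width: 0.0187
```

```bash
python3 - <<'E'
from h import *
st()
E
```

```text
t 21.95 p [550.81  13.33 183.43] yaw 0.0344 app [-0.0006  0.0018] jawz 0.0018 F [ 0.47  0.17 -9.02] T [-0.05 -0.41  0.03] g 0.0187
```

Call:
play_rows:
  rows:
    - [[0,0,0.1,0,0,0,1],[0,0,0.1,0,0,0,1],[0,0,0.05,0,0,0,1],[0,0,0,0,0,0,1],[0,0,0,0,0,0,1],[0,0,0,0,0,0,1],[0,0,0,0,0,0,1],[0,0,0,0,0,0,1],[0,0,0,0,0,0,1],[0,0,0,0,0,0,1]]

```text
time_s: 23.2
position: [0.5509, 0.0132, 0.1871]
tool_rot: [-0.508, 0.491, 0.509, 0.492]
wrist_force: [0.1, -0.3, -6.7]
grip_width: 0.019
```

```bash
python3 - <<'E'
from h import *
st()
E
```

```text
t 23.2 p [550.94  13.17 187.08] yaw 0.0347 app [0.0003 0.0014] jawz 0.0014 F [ 0.12 -0.27 -6.68] T [-0.03 -0.07 -0.05] g 0.019
```

By my estimate that's near the end of the stroke. I'll raise it 1.5 mm more to feel for the collar.

Call:
play_rows:
  rows:
    - [[0,0,0.1,0,0,0,1],[0,0,0.1,0,0,0,1],[0,0,0,0,0,0,1],[0,0,0,0,0,0,1],[0,0,0,0,0,0,1],[0,0,0,0,0,0,1],[0,0,0,0,0,0,1],[0,0,0,0,0,0,1],[0,0,0,0,0,0,1],[0,0,0,0,0,0,1]]

```text
time_s: 24.45
position: [0.5509, 0.0133, 0.1881]
tool_rot: [-0.508, 0.491, 0.509, 0.491]
wrist_force: [-0.1, -0.6, -10.2]
grip_width: 0.0191
```

```bash
python3 - <<'E'
from h import *
st()
s=cams.capture('scene');crop(s,180,100,330,290,4,'pics/s7.png')
E
```

```text
t 24.45 p [550.87  13.26 188.13] yaw 0.0346 app [-0.0007  0.0015] jawz 0.0015 F [ -0.09  -0.6  -10.21] T [-0.2  -0.54  0.07] g 0.0191
```

View pics/s7.png

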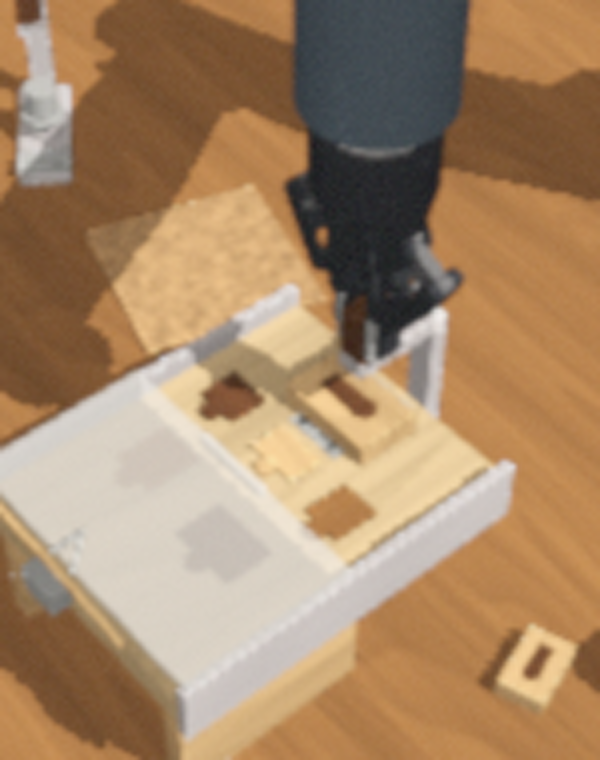

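The force rose 3.5 N over 1 mm, which is the end of the stroke, and the picture shows the block standing proud. Now I'll lower the rod straight out.

Call:
play_rows:
  rows:
    - [[0,0,-0.2,-0.001,0,0,1],[0,0,-0.4,0,0,0,1],[0,0,-0.5,0,0,0,1],[0,0,-0.5,0,0,0,1],[0,0,-0.5,0,0,0,1],[0,0,-0.5,0,0,0,1],[0,0,-0.5,0,0,0,1],[0,0,-0.4,0,0,0,1],[0,0,-0.2,0,0,0,1],[0,0,0,0,0,0,1]]

```text
time_s: 25.75
position: [0.5524, 0.0129, 0.1518]
tool_rot: [0.51, -0.49, -0.507, -0.492]
wrist_force: [-0.4, -0.5, -3.3]
grip_width: 0.0188
```

```bash
python3 - <<'E'
from h import *
st()
E
```

```text
t 25.75 p [552.38  12.91 151.81] yaw 0.0353 app [ 0.005  -0.0002] jawz -0.0003 F [-0.4  -0.49 -3.26] T [-0.04  0.05  0.01] g 0.0188
```

The gap is balanced: rod tip at 77 mm (plate 85), top arm at 136 mm (raised block top about 129). I'll withdraw backwards at this height.

Call:
play_rows:
  rows:
    - [[-0.5,0,0,0,0.004,0,1],[-0.8,0,0,0,0,0,1],[-0.8,0,0,0,0,0,1],[-0.8,0,0,0,0,0,1],[-0.8,0,0,0,0,0,1],[-0.8,0,0,0,0,0,1],[-0.8,0,0,0,0,0,1],[-0.8,0,0,0,0,0,1],[-0.8,0,0,0,0,0,1],[-0.8,0,0,0,0,0,1]]

```text
time_s: 27.0
position: [0.4702, 0.0129, 0.1526]
tool_rot: [0.509, -0.49, -0.508, -0.492]
wrist_force: [0.3, -0.1, -2.3]
grip_width: 0.0187
```

```bash
python3 - <<'E'
from h import *
st()
w=cams.capture('wrist');cv2.imwrite('pics/w8.png',cv2.resize(w['image'][:,:,::-1],(768,576)))
s=cams.capture('scene');crop(s,180,100,330,290,4,'pics/s8.png')
E
```

```text
t 27.0 p [470.16  12.94 152.64] yaw 0.0353 app [0.0023 0.0004] jawz 0.0003 F [ 0.26 -0.1  -2.29] T [ 0.02  0.03 -0.01] g 0.0187
```

View pics/s8.png

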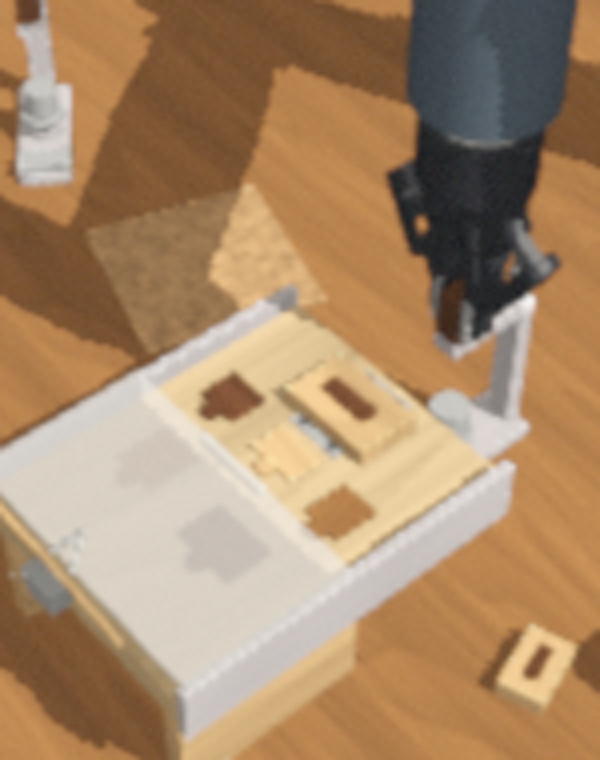

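The block stays raised on its catches. Now I'll carry the tool back over the mat.

Call:
play_rows:
  rows:
    - [[0,-2.5,0,0,0.002,-0.02,1],[0.1,-3.5,0,0,0,-0.03,1],[0.1,-3.5,0,0,0,-0.03,1],[0.1,-3.5,0,0,0,-0.03,1],[0.1,-3.5,0,0,0,-0.03,1],[0.1,-3.5,0,0,0,-0.03,1],[0,-3.5,0,0,0,-0.03,1],[0,-2,0,0,0,-0.02,1],[0,0,0,0,0,0,1],[0,0,0,0,0,0,1]]

```text
time_s: 28.35
position: [0.4767, -0.2502, 0.1524]
tool_rot: [-0.451, 0.544, 0.45, 0.546]
wrist_force: [-0.1, -0.2, -3.0]
grip_width: 0.0188
```

```bash
python3 - <<'E'
from h import *
st()
E
```

```text
t 28.35 p [ 476.74 -250.21  152.43] yaw -0.1893 app [ 0.0025 -0.0006] jawz -0.0002 F [-0.09 -0.25 -3.04] T [0.02 0.02 0.02] g 0.0188
```

Call:
play_rows:
  rows:
    - [[0,-1.8,0,0,0.0025,0,1],[0,0,0,0,0,0,1],[0,0,-0.5,0,0,0,1],[0,0,-0.5,0,0,0,1],[0,0,-0.3,0,0,0,1],[0,0,0,0,0,0,1],[0,0,0,0,0,0,1],[0,0,0,0,0,0,1],[0,0,0,0,0,0,1],[0,0,0,0,0,0,1]]

```text
time_s: 29.6
position: [0.4773, -0.2672, 0.1388]
tool_rot: [-0.452, 0.544, 0.451, 0.544]
wrist_force: [0.2, -0.6, -2.7]
grip_width: 0.0186
```

```bash
python3 - <<'E'
from h import *
st()
E
```

```text
t 29.6 p [ 477.34 -267.24  138.78] yaw -0.1857 app [ 0.0004 -0.0004] jawz -0.0003 F [ 0.19 -0.61 -2.75] T [-0.01 -0.01  0.04] g 0.0186
```

Call:
play_rows:
  rows:
    - [[0,0,-0.15,0,0,0,1],[0,0,-0.1,0,0,0,1],[0,0,-0.1,0,0,0,1],[0,0,-0.05,0,0,0,1],[0,0,0,0,0,0,1],[0,0,0,0,0,0,1],[0,0,0,0,0,0,1],[0,0,0,0,0,0,1],[0,0,0,0,0,0,1],[0,0,0,0,0,0,1]]

```text
time_s: 30.85
position: [0.4775, -0.2673, 0.1352]
tool_rot: [-0.452, 0.544, 0.451, 0.544]
wrist_force: [-1.2, 0.5, -2.4]
grip_width: 0.0188
```

```bash
python3 - <<'E'
from h import *
st()
E
```

```text
t 30.85 p [ 477.54 -267.34  135.19] yaw -0.1856 app [ 0.0012 -0.0008] jawz -0.0006 F [-1.15  0.47 -2.45] T [ 0.14  0.15 -0.05] g 0.0188
```

Call:
play_rows:
  rows:
    - [[0,0,-0.06,0,0,0,1],[0,0,0,0,0,0,1],[0,0,0,0,0,0,1],[0,0,0,0,0,0,0.75],[0,0,0,0,0,0,0.6],[0,0,0,0,0,0,0.45],[0,0,0,0,0,0,0.3],[0,0,0,0,0,0,0.15],[0,0,0,0,0,0,0],[0,0,0,0,0,0,0]]

```text
time_s: 32.1
position: [0.4787, -0.2681, 0.1359]
tool_rot: [-0.453, 0.544, 0.45, 0.545]
wrist_force: [0.3, -0.4, -0.4]
grip_width: 0.0853
```

```bash
python3 - <<'E'
from h import *
st()
w=cams.capture('wrist');cv2.imwrite('pics/w9.png',cv2.resize(w['image'][:,:,::-1],(768,576)))
E
```

```text
t 32.1 p [ 478.68 -268.12  135.93] yaw -0.1852 app [ 0.0042 -0.0028] jawz -0.002 F [ 0.34 -0.45 -0.43] T [0.   0.02 0.05] g 0.0853
```

View pics/w9.png

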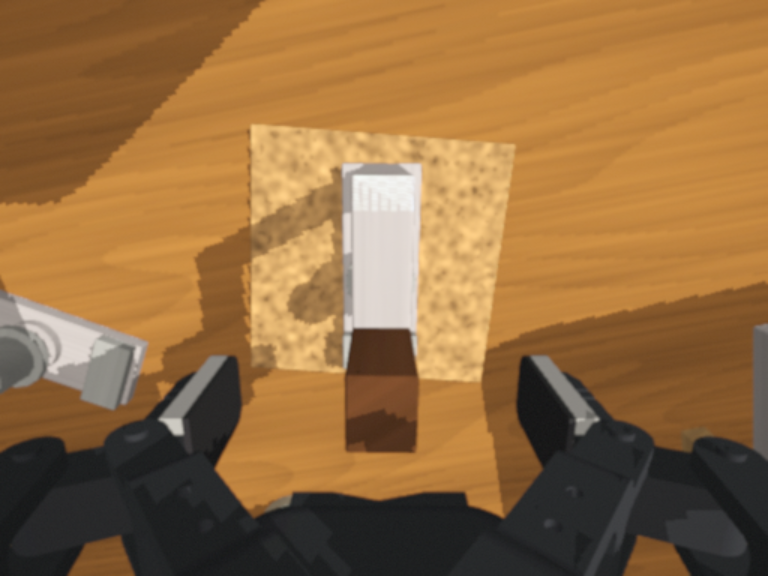

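The tool stands on the mat with its grip block at (382,412) and the fingers clear on both sides. I'll rise and look from above.

Call:
play_rows:
  rows:
    - [[0,0,2,0.002,0.004,0,0],[0,0,3,0,0,0,0],[0,0,3,0,0,0,0],[0,0,3,0,0,0,0],[-1.5,2,0,0,0,0,0],[1,4,0,0,0,0.03,0],[2,5,0,0,0,0.04,0],[2,5,0,0,0,0.04,0],[2,5,0,0,0,0.04,0],[2,5,0,0,0,0.03,0]]

```text
time_s: 33.4
position: [0.5531, -0.0033, 0.2501]
tool_rot: [-0.499, 0.501, 0.498, 0.502]
wrist_force: [1.2, -0.6, -0.2]
grip_width: 0.0854
```

Call:
play_rows:
  rows:
    - [[0,0,0,0,0,0,0],[0,0,0,0,0,0,0],[0,0,0,0,0,0,0],[0,0,0,0,0,0,0],[0,0,0,0,0,0,0],[0,0,0,0,0,0,0],[0,0,0,0,0,0,0],[0,0,0,0,0,0,0],[0,0,0,0,0,0,0],[0,0,0,0,0,0,0]]

```text
time_s: 34.65
position: [0.5531, -0.003, 0.2499]
tool_rot: [-0.499, 0.501, 0.498, 0.501]
wrist_force: [0.0, -0.4, -0.7]
grip_width: 0.0852
```

```bash
python3 - <<'E'
from h import *
st()
w=cams.capture('wrist');cv2.imwrite('pics/w10.png',cv2.resize(w['image'][:,:,::-1],(768,576)));np.savez('w10.npz',**w)
s=cams.capture('scene');crop(s,140,85,330,290,3,'pics/s10.png');np.savez('s10.npz',**s)
E
```

```text
t 34.65 p [553.1   -3.01 249.92] yaw -0.0058 app [ 0.0011 -0.0008] jawz -0.0008 F [ 0.02 -0.44 -0.66] T [-0.03 -0.01 -0.  ] g 0.0852
```

View pics/w10.png

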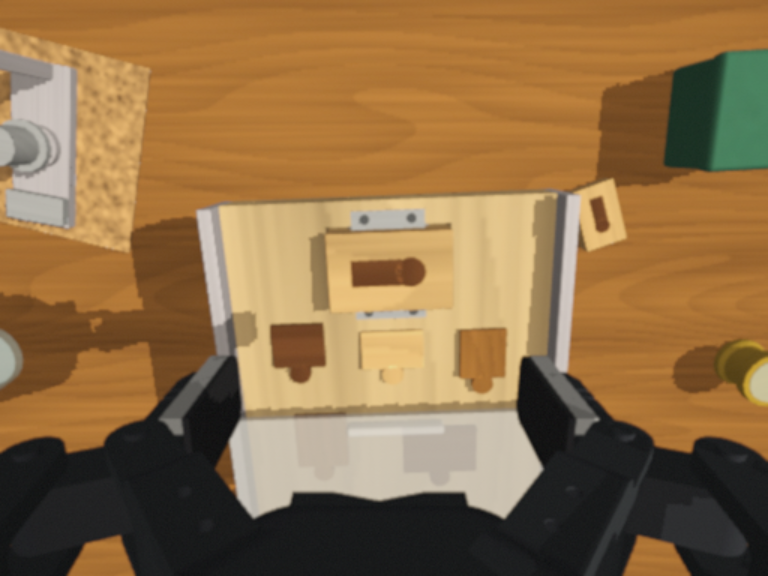

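View pics/s10.png

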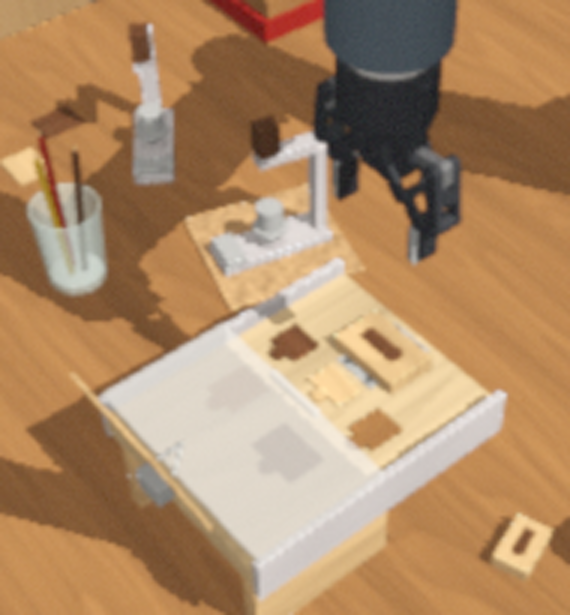

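```bash
python3 - <<'E'
from h import *
w=dict(np.load('w10.npz'));s=dict(np.load('s10.npz'));k=1.5
crop(s,240,180,300,225,12,'pics/s10c.png');crop(w,205,140,315,220,7,'pics/w10c.png')
for z in (.115,.123,.126,.129,.132):
  W=np.array([ray(w,u/k,v/k,z)[:2] for u,v in [(326,231),(452,228),(453,308),(329,311)]]);print(z,(W.mean(0)*1000).round(1),[round(1000*np.linalg.norm(W[i]-W[i-1]),1) for i in range(4)])
E
```

```text
0.115 [555.2   3.9] [np.float64(50.9), np.float64(75.7), np.float64(50.7), np.float64(78.1)]
0.123 [553.2   3.7] [np.float64(49.4), np.float64(73.5), np.float64(49.3), np.float64(75.9)]
0.126 [552.4   3.7] [np.float64(48.9), np.float64(72.6), np.float64(48.7), np.float64(75.0)]
0.129 [551.6   3.6] [np.float64(48.3), np.float64(71.8), np.float64(48.2), np.float64(74.2)]
0.132 [550.8   3.5] [np.float64(47.8), np.float64(71.0), np.float64(47.6), np.float64(73.3)]
```

View pics/s10c.png

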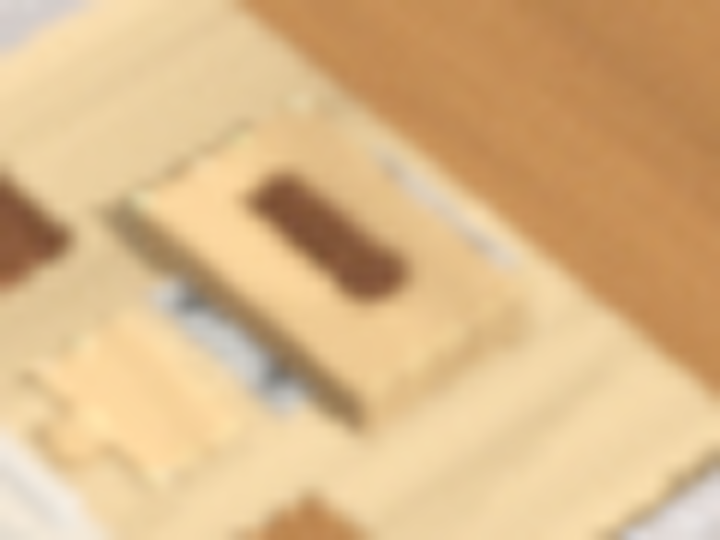

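View pics/w10c.png

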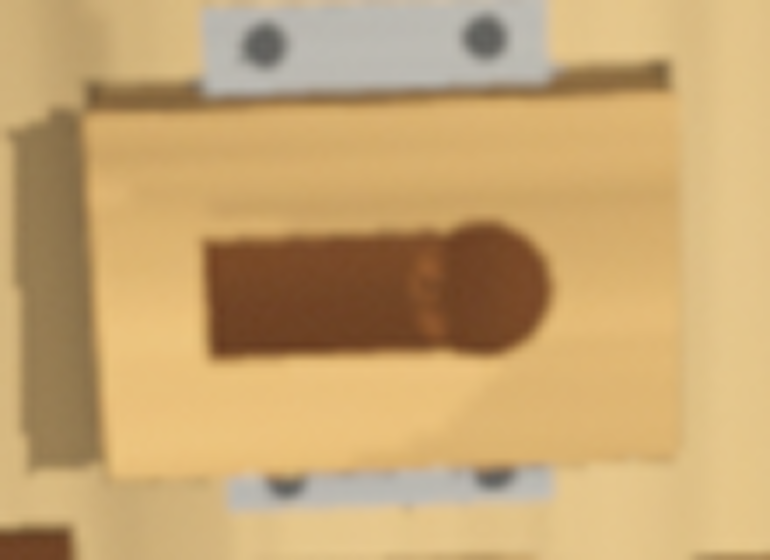

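```bash
python3 - <<'E'
from h import *
w=dict(np.load('w10.npz'));s=dict(np.load('s10.npz'))
for n,a,b in [('near-y',(85,110),(300,97)),('far-y',(105,478),(125,203)),('far+y',(682,457),(365,408)),('near+y',(680,92),(522,303)),('circle',(487,288),(370,270)),('rectmid',(207,297),(267,188))]:
    X=tri(w,(205+a[0]/7,140+a[1]/7),s,(240+b[0]/12,180+b[1]/12));print(n,(X*1000).round(1))
# reference: board top front corner catch screws near: w (265,45),(486,37)
E
```

```text
near-y [529.2 -32.5 129.3]
far-y [577.8 -32.3 127.5]
far+y [574.8  43.1 126.6]
near+y [528.   40.8 124.7]
circle [551.2  17.1 130.8]
rectmid [552.4 -17.3 128.7]
```

The block's top triangulates to about 125–131 mm (129 expected on the catches) and it sits level and centred. The tool stands on the mat and the bystanders are where they were. Handing in.

```bash
python3 - <<'E'
from workcell import ticket
print(ticket.hand_in())
E
```

```text
the job is handed in; nothing more can be done
None
```

The block is up on its catches, the tool is standing back on the cork mat, and I handed the job in at about 35 s of the 72 s allowed. The hand-in gave no verdict.

**What I did:** I gripped the tool on the mat and slid it in under the front edge. Sweeping the rod under light pressure, I felt it drop into the hole about 10 mm left of the pocket's centre. I then pushed up until the collar met the plate. Pushing force, estimated from the wrist readings between moves, peaked at about 7 N. Then I lowered the rod out, drew the tool back and put it on the mat.

**Last checks:**
- **Block:** triangulated from two views, its top was at about 125–131 mm, where 129 mm is expected on the catches. It was within about 1 mm of the pocket's centre and looked level. The scatter between corners is a few millimetres, so this supports the height but doesn't prove it to the judged tolerance.
- **Tool:** it looked upright in the pictures, roughly 5 mm from the mat's centre, with the gripper clear of everything.
- **Tin, loupe and tumbler:** all three looked unmoved in the final views; I didn't measure them.

**What went off plan:** the entry overshot about 6 mm in x. The first sweep also drifted about 1.5 mm in x. I corrected both before finding the hole.

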